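Lock the hold-down clamp on a wood offcut

TASK

Clamp the wood offcut in the blue hold-down clamp: squeeze the orange release button into the side of the lever's grip and, keeping it squeezed, swing the lever down as far as it goes, so that the rubber foot presses on the wood. Then let go, so that the button springs out again and the lever stays locked down. Leave the wood where it lies and do not knock over or push about the glue bottle, the paint pot or the tape measure.

Things in the scene. Friction and masses are not known exactly. Their poses are not given: they have to be found in the camera images.
- clamp: blue steel hold-down clamp bolted to the bench. Origin on the bench; x points from the grip's side towards the hinge, z up. Bed 120 mm wide, 14 mm thick, from x = -35 to +135 mm. Cheeks up to 78 mm above the bench hold the hinge; a steel quadrant plate (y = +14 to +20 mm, within 86 mm of the hinge) with a notch takes the lever's latch pin. The grip comes down in front of the bed.
- lever_hinge (a point): centre of the lever's hinge, 100 mm behind the clamp's origin (+x) and 62 mm above the bench; the hinge axis is the clamp's y axis.
- lever_grip (a point): centre of the black grip, on the lever's centre line 175 mm from the hinge; moves with the lever (its -x runs from hinge to free end, its y is the clamp's y). Grip 28 mm wide (y), 26 mm deep, 75 mm long, its free end 34 mm beyond this point. Can be pinched across y from above; the lever may turn between the fingers as it swings.
- button_face (a point): centre of the outer face of the orange release button, a bar 52 mm long (along the lever) by 18 mm deep on the grip's +y side, beside lever_grip; out, the face is 24 mm from the grip's centre line (38 mm over grip and button), fully squeezed 16 mm (30 mm over both).
- button (a joint): release button, m: 0 sprung out, 0.008 fully squeezed in (moves towards the grip's -y side). Spring 4 N at first, 8 N when fully in. From 0.005 on its latch pin is clear of the quadrant plate.
- lever (a joint): rad: the lever rises 0.95 - value above level, from hinge to free end; grows as it goes down, end stop 0.87. Starts at 0 to 0.22, stays where left (friction about 2 N at the grip). Button out: latch stops it at 0.30; squeezed: it passes. From 0.83 on, the pin springs into the notch when the button is let go and locks the lever, against about 4 N (at the grip) from the foot's spring, felt from 0.76 on.
- offcut: wood offcut 45 x 151 x 22 mm (x, y, z), lying across the clamp's bed under the foot, loose, against or near a small steel fence; origin at the centre of its underside.
- foot: round black rubber foot, 26 mm across, on a spring stem under the lever, 73 mm from the hinge; it presses on the offcut when the lever is locked. Origin at the centre of its underside.
- glue_bottle: white glue bottle, 55 mm wide, 199 mm tall, standing; origin at the centre of its underside. A bystander.
- stain_pot: small pot of white paint with a stir stick, 52 mm wide, 111 mm tall, standing; origin at the centre of its underside. A bystander.
- tape_measure: yellow tape measure, 36 x 87 x 64 mm, standing on its base; origin at the centre of its underside. A bystander.

How it is judged:
On the way:
1. the button is squeezed in while the lever is swinging down (value of joint button above 0.0045 m and value of joint lever between 0.4 and 0.75 rad), for 0.05 s.
At the end, for the whole second after the job is handed in: the lever is locked down and at rest (joint above 0.80 rad), the button has sprung out (under 3 mm in), the foot presses on the offcut with more than 2 N and the offcut lies within 15 mm of where it lay (value of joint lever above 0.8 rad and value of joint button below 0.003 m and contact force between foot and offcut above 2 N and distance of offcut from where it was at the start of the episode below 0.015 m and velocity of joint lever between -0.05 and 0.05 rad/s); the robot touches nothing.
It fails at once if the glue bottle was pushed more than 30 mm or tipped (distance of glue_bottle from where it was at the start of the episode above 0.03 m or angle between glue_bottle's own z axis and vertical above 0.5 rad).
It fails at once if the paint pot was pushed more than 30 mm or tipped (distance of stain_pot from where it was at the start of the episode above 0.03 m or angle between stain_pot's own z axis and vertical above 0.5 rad).
It fails at once if the tape measure was pushed more than 30 mm or tipped (distance of tape_measure from where it was at the start of the episode above 0.03 m or angle between tape_measure's own z axis and vertical above 0.5 rad).
It also fails if it takes over 35 s, if anything falls off the work surface, if the arm or the gripper's body presses on something with over 40 N, if the wrist force passes 120 N, or if a joint passes its speed limit or range.

ROBOT

A 6-joint arm with a two-finger parallel gripper is mounted at the origin on a cart in front of the work surface, level with it; the furniture and walls round the work are solid. World frame = base frame: x ahead of the robot, y to its left, z up, the work surface at z = 0. Lengths are in m, angles in rad, forces in N, time in s.
With the tool pointing down it reaches from about 0.375 to 0.975 m from the base axis. Payload 3.8 kg.
Tool frame: the origin (TCP) lies on the centre line of the jaws, within the pads' length; the fingertips stand 14 mm ahead of it and the grasp point (between the pads) lies 5 mm behind it; z points along the fingers, y is the line along which they close (so a half turn about z gives the same grasp; the last joint's range is limited). The gripper opens to 85 mm and grips with 20 to 120 N. Pads are 22 mm wide; open, the fingers measure 114 mm over their backs; the gripper's body (76 mm by 85 mm) begins 54 mm behind the grasp point. The pads swing forward as they close: fully open they stand 13 mm farther back than shut.
Start: joints at [-1.209, 0.264, 1.604, -0, 1.274, -0.037], TCP at [0.262, -0.622, 0.219] pointing down, gripper open.
Joint ranges: [-2.63, 2.63], [-0.94, 2.18], [0.31, 2.57], [-1.31, 4.45], [0, 2.66], [-2.55, 2.55]. Speed limits (rad/s): [2.57, 2.57, 3.14, 3.14, 3.14, 3.14].

INTERFACE

Orientations are given as a rotation vector (axis times angle).
In Python, from workcell import bot, eyes, spot_in gives the robot as it stands.
- The arm moves only by the tool carry_out, never from a script. Its argument "series" is text: rows parted by semicolons, each of 4 numbers parted by spaces: the shift along the world's x, y, z in m, then the turn about the world's z in degrees. In form: tx ty tz roll; .... A call has 1 to 20 rows; each row shifts and turns the commanded pose from where the row before left it; what a row does not reach is not made up. A row lasts 1/8 s, in which the tool goes at most 62.5 mm and 10.7 degrees, less where a joint would pass 70% of its speed; a pose out of reach is approached as far as the arm can. A call is refused whole if a number of a shift passes 0.0625 or a number of a turn 10.7, either way. A call with a gripper value outside its range is refused whole. "jaw" is the gripper command: -1 is shut, 1 is fully open, values between are in proportion, set as the call begins (left out, the last holds). The fingers move at their own pace and stop on an object; "grip_force" is the grip in N (left out, the last holds). Time passes only in rows, so rows that do not move let the fingers close. It gives the time, the measured TCP pose, the force, the opening and the grip force at its end, in the units of the state.
- bot.read_state(): the state, without advancing time (a new reading comes with each control period).
- eyes.read_camera(name): name is "scene" or "top" or "wrist"; returns (picture, depth): 384x512x3 uint8, blue, green, red; 384x512 float32, m along the optical axis (not along the pixel's ray), 0 where there is no reading.
- eyes.get_calibration(name): a dict with "K" (3x3 intrinsics, pixels), "distortion" ([k1, k2, p1, p2, k3] as OpenCV has them; the pictures are not rectified), "position" and "rotation" of the camera in the world; the wrist camera has in their place "T_tool_cam" (4x4, takes a point from camera to tool coordinates, whose origin is the TCP and whose axes are the flange's). Camera axes: x right, y down, z forward; pixel columns grow to the right and rows downward; lengths in m; the calibration is good to about 2 mm. A picture is of the moment at which its call begins: read the wrist's pose just before it. get_calibration takes no time and is no camera call.
- bot.finish_job(): hands the job in; it is judged then, once.
Trained networks look in the newest picture that a camera, given by its name, has taken for a name from the list of things; names that differ only in an ending like _2 or _b are one class to them, and where a whole thing is asked for, a point or a joint stands for the part that bears it (a point fixed in the world has none). Each returns a list of dicts, best first, with "score" (0 to 1); they miss things now and then, are a little off and sometimes report something else, mostly with a low value. They report only what shows in the picture. A call takes as long as a camera call.
- spot_in(camera, target): "rect" ([centre column, centre row, width, height] in pixels, round what is visible of it).
The state is a dict: "time": time; "q": joint angles; "joint_vel": joint speeds; "joint_torque": joint torques, N m; "tool_pos": TCP position; "tcp_rot": TCP orientation; "wrist_force": force on the tool from outside, world axes, zero at the start; "torque": the same for the moment, N m; "width": opening from 0.0 (shut) to 1.0 (fully open); "grip_force": force on a finger pad.
Only numpy, scipy, OpenCV 4.12 (cv2) and the standard library are available. Lean on these libraries where they do the work, as an engineer would, in place of code of your own. Each camera call takes 0.05 s, during which the arm holds its last target. There are 200 camera calls.

## Working session

There is one attempt and no reset: what is moved stays moved. The work goes in short steps, Python scripts to look and compute and a tool call to move; the robot and the scene stay as the last step left them, time stands still between calls to the robot, and variables do not carry over. Pictures are saved under pics/ and viewed, at most 10 in all, crops included, and the job is handed in when it is done.

Besides the shell and the picture viewer there is one more tool, called after ">>>" as name(argument=value, ...) on one line, values as JSON. carry_out: Moves the arm, as the interface text tells. Its arguments: {"type":"object","properties":{"series":{"type":"string"},"jaw":{"type":"number"},"grip_force":{"type":"number"}},"required":["series"]}

```bash
mkdir -p pics; cat > h.py <<'E'
import numpy as np, cv2
from workcell import bot, eyes, spot_in
from scipy.spatial.transform import Rotation as R
def cam(n):
    s=bot.read_state(); p,d=eyes.read_camera(n); c=eyes.get_calibration(n)
    K=np.array(c["K"]);D=np.array(c["distortion"])
    if n=="wrist":
        T=np.eye(4);T[:3,:3]=R.from_rotvec(s["tcp_rot"]).as_matrix();T[:3,3]=s["tool_pos"];T=T@np.array(c["T_tool_cam"])
    else:
        T=np.eye(4);r=np.array(c["rotation"]);T[:3,:3]=r if r.shape==(3,3) else R.from_rotvec(r).as_matrix();T[:3,3]=c["position"]
    return p,d,K,D,T
def cloud(d,K,D,T):
    h,w=d.shape;v,u=np.mgrid[:h,:w]
    n=cv2.undistortPoints(np.stack([u,v],-1).reshape(-1,1,2).astype(np.float64),K,D).reshape(h,w,2)
    P=np.dstack([n*d[...,None],d])
    W=P@T[:3,:3].T+T[:3,3];W[d==0]=np.nan
    return W
E
python3 - <<'E'
from h import *
ims=[]
for n in ["scene","top"]:
    p,d,K,D,T=cam(n);W=cloud(d,K,D,T);cv2.imwrite(f"pics/{n}.png",p);np.savez(f"{n}.npz",p=p,d=d,W=W)
    print(n,T[:3,3].round(2))
    for t in ["clamp","lever_grip","button_face","offcut","foot","glue_bottle","stain_pot","tape_measure"]:
        for r in spot_in(n,t)[:1]:
            u,v,w,h=r["rect"];print(t,round(r["score"],2),np.round(r["rect"]),np.round(np.nanmedian(W[int(v)-2:int(v)+3,int(u)-2:int(u)+3].reshape(-1,3),0),3))
a=np.hstack([cv2.imread("pics/scene.png"),cv2.imread("pics/top.png")])
E
```

```text
scene [0.02 0.63 0.94]
clamp 0.72 [210. 222.  60.  63.] [0.62  0.1   0.075]
lever_grip 0.76 [214. 204.  49.  24.] [0.603 0.086 0.144]
offcut 0.64 [217. 234.  38.  38.] [0.592 0.099 0.037]
glue_bottle 0.91 [168. 292.  27.  52.] [0.506 0.361 0.113]
stain_pot 0.77 [300. 167.  18.  25.] [ 0.564 -0.316  0.054]
tape_measure 0.67 [340. 194.  24.  16.] [ 0.381 -0.287  0.048]
top [ 0.3  -0.01  1.51]
clamp 0.87 [235. 173.  46.  56.] [0.6   0.073 0.167]
lever_grip 0.68 [235. 173.  18.  46.] [0.604 0.076 0.16 ]
button_face 0.64 [228. 179.   8.  29.] [0.603 0.099 0.094]
offcut 0.82 [234. 183.  47.  24.] [0.569 0.074 0.196]
glue_bottle 0.6 [143. 206.  26.  23.] [0.519 0.342 0.124]
stain_pot 0.78 [372. 188.  23.  16.] [ 0.573 -0.328  0.037]
tape_measure 0.92 [370. 250.  29.  22.] [ 0.384 -0.311  0.063]
```

View pics/scene.png

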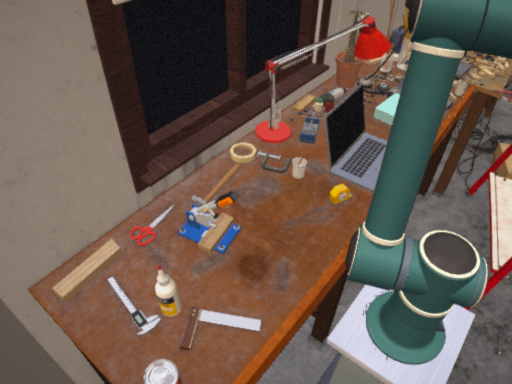

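View pics/top.png

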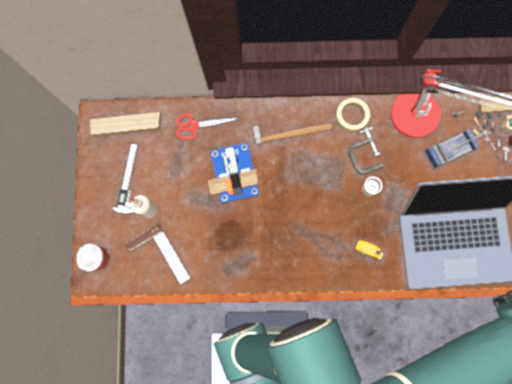

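The scene shows the blue clamp at about (210,222) px. In the top view it is at (235,173), with the grip pointing towards the robot and the orange button on its left (+y). Next I'll fit its orientation.

```bash
python3 - <<'E'
from h import *
for n in ["top","scene"]:
    z=np.load(n+".npz");p,W=z["p"],z["W"]
    hsv=cv2.cvtColor(p,cv2.COLOR_BGR2HSV);near=(abs(W[...,0]-.62)<.16)&(abs(W[...,1]-.08)<.14)
    blue=(hsv[...,0]>100)&(hsv[...,0]<125)&(hsv[...,1]>130)&near
    B=W[blue&(W[...,2]<.03)];print(n,len(B),B.mean(0).round(3),cv2.minAreaRect(B[:,:2].astype(np.float32)))
    org=(hsv[...,0]<14)&(hsv[...,1]>200)&(hsv[...,2]>150)&near
    O=W[org];print("org",len(O),np.nanmedian(O,0).round(3), np.nanmin(O,0).round(3),np.nanmax(O,0).round(3))
    H=W[near&(W[...,2]>.09)];print("high",len(H),H.min(0).round(3),H.max(0).round(3))
    dk=W[near&(W[...,2]>.09)&(hsv[...,2]<70)]; c=np.median(dk,0);print("dark",len(dk),c.round(3),np.linalg.svd(dk-c)[2][0].round(3))
p=cv2.imread("pics/top.png")[130:220,185:285];q=cv2.imread("pics/scene.png")[180:270,165:265]
cv2.imwrite("pics/z.png",np.hstack([cv2.resize(x,(400,360),interpolation=cv2.INTER_CUBIC) for x in (p,q)]))
print(bot.read_state()["tcp_rot"],eyes.get_calibration("wrist")["T_tool_cam"])
E
```

```text
top 643 [0.644 0.084 0.014] ((0.6370181441307068, 0.08534310013055801), (0.1679110825061798, 0.1162208616733551), 11.571075439453125)
  return np.nanmean(a, axis, out=out, keepdims=keepdims)
Traceback (most recent call last):
ValueError: zero-size array to reduction operation fmin which has no identity
```

```bash
python3 - <<'E'
from h import *
s=bot.read_state();print(s["time"],s["tool_pos"],R.from_rotvec(s["tcp_rot"]).as_matrix().round(3));print(np.round(eyes.get_calibration("wrist")["T_tool_cam"],3))
E
```

```text
0.9 [ 0.26210088 -0.62203177  0.21932629] [[ 0.922  0.388  0.   ]
 [ 0.388 -0.922 -0.   ]
 [-0.     0.    -1.   ]]
[[ 0.    -0.945 -0.327  0.084]
 [ 1.    -0.     0.001 -0.001]
 [-0.001 -0.327  0.945 -0.155]
 [ 0.     0.     0.     1.   ]]
```

>>> carry_out(series="0 0 0.06 0; 0.02 0.02 0.06 0; 0.03 0.05 0.02 0; 0.02 0.06 0 0; 0.02 0.06 0 0; 0.02 0.06 0 0; 0.01 0.06 0 0; 0.01 0.06 0 0; 0.01 0.06 0 0; 0.01 0.06 0 0; 0.01 0.06 0 0; 0.01 0.06 0 0; 0.01 0.06 0 0; 0 0.02 0 0; 0 0 0 0; 0 0 0 0", jaw=1)

```text
time: 2.9
tool_pos: [0.4402, 0.0641, 0.3559]
tcp_rot: [3.079, 0.622, 0.0]
wrist_force: [-0.3, 0.3, -0.3]
width: 1.0
grip_force: 0.0
```

>>> carry_out(series="0 0 0 -5.6; 0 0 0 -5.6; 0 0 0 0")

```text
time: 3.28
tool_pos: [0.4403, 0.0633, 0.3559]
tcp_rot: [3.125, 0.317, 0.0]
wrist_force: [0.1, -0.1, 0.8]
width: 1.0
grip_force: 0.0
```

```bash
cat > look.py <<'E'
from h import *
import sys
p,d,K,D,T=cam("wrist");W=cloud(d,K,D,T)
print(T[:3,3].round(3),bot.read_state()["tool_pos"].round(4) if hasattr(bot.read_state()["tool_pos"],'round') else "")
cv2.imwrite(f"pics/{sys.argv[1]}.png",p);np.savez("w.npz",p=p,W=W,d=d)
for t in ["lever_grip","button_face","offcut","foot"]:
    for r in spot_in("wrist",t)[:1]:
        u,v,w,h=r["rect"];print(t,round(r["score"],2),np.round(r["rect"]),np.round(np.nanmedian(W[int(v)-2:int(v)+3,int(u)-2:int(u)+3].reshape(-1,3),0),3))
hsv=cv2.cvtColor(p,cv2.COLOR_BGR2HSV);near=(abs(W[...,0]-.62)<.16)&(abs(W[...,1]-.08)<.14)
blue=(hsv[...,0]>100)&(hsv[...,0]<125)&(hsv[...,1]>130)&near
B=W[blue&(W[...,2]<.022)&(W[...,2]>.006)]
if len(B)>50: print("bed",len(B),cv2.minAreaRect(B[:,:2].astype(np.float32)))
a=np.radians(11.6);hg=np.array([.686,.0954,.062]);A=np.array([[np.cos(a),np.sin(a),0],[-np.sin(a),np.cos(a),0],[0,0,1]])
C=(W-hg)@A.T
org=(hsv[...,0]<18)&(hsv[...,1]>200)&(hsv[...,2]>130)&near
dk=near&(hsv[...,2]<60)&(W[...,2]>.06)
for n,m in (("org",org),("dark",dk)):
    O=C[m]; 
    if len(O)>20: print(n,len(O),"hinge frame pct5/50/95",np.nanpercentile(O,[5,50,95],axis=0).round(3).tolist())
E
python3 look.py w1
```

```text
[0.522 0.081 0.511] [0.4403 0.0636 0.3559]
lever_grip 0.77 [266.  43.  40.  85.] [0.575 0.08  0.189]
button_face 0.73 [257.  40.  20.  78.] [0.577 0.089 0.18 ]
offcut 0.77 [259.  39. 101.  40.] [0.577 0.087 0.181]
bed 1336 ((0.6074833273887634, 0.08075796067714691), (0.10897794365882874, 0.11833907663822174), 11.513923645019531)
org 184 hinge frame pct5/50/95 [[-0.148, 0.014, 0.113], [-0.141, 0.018, 0.137], [-0.106, 0.025, 0.144]]
dark 8955 hinge frame pct5/50/95 [[-0.237, -0.052, 0.127], [-0.234, -0.023, 0.385], [-0.113, 0.005, 0.398]]
```

View pics/w1.png

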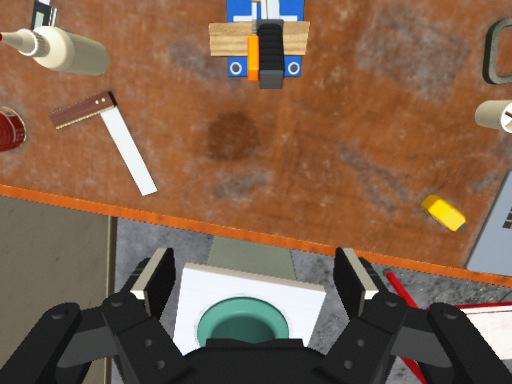

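The wrist view shows the black grip at (270,43) px and the orange button at (255,58), with the bed front edge at row 75. The axes agree with the bed yaw of 11.5°. I'll move forward for a central view.

>>> carry_out(series="0.04 0.005 0 0; 0.04 0.01 0 0; 0 0 0 0; 0 0 0 0")

```text
time: 4.03
tool_pos: [0.5198, 0.0796, 0.3554]
tcp_rot: [3.125, 0.319, -0.002]
wrist_force: [-0.3, 0.0, 0.2]
width: 1.002
grip_force: 0.0
```

```bash
python3 look.py w2; python3 - <<'E'
from h import *
z=np.load("w.npz");p,W=z["p"],z["W"]
a=np.radians(11.6);hg=np.array([.686,.0954,.062]);A=np.array([[np.cos(a),np.sin(a),0],[-np.sin(a),np.cos(a),0],[0,0,1]])
C=(W-hg)@A.T
m=(C[...,0]<-.06)&(C[...,0]>-.19)&(C[...,2]>.06)&(C[...,2]<.19)&(abs(C[...,1])<.04)
P=C[m];print(len(P))
for lo in np.arange(-.18,-.06,.01):
    q=P[(P[:,0]>lo)&(P[:,0]<lo+.01)]
    if len(q)>10: print(round(lo,2),len(q),"y",np.percentile(q[:,1],[2,50,98]).round(4),"z",np.percentile(q[:,2],[5,50,95]).round(4))
E
```

```text
[0.602 0.097 0.51 ] [0.5196 0.0796 0.3557]
lever_grip 0.56 [264.  92.  38. 144.] [0.608 0.086 0.143]
button_face 0.93 [258. 110.  12.  93.] [0.584 0.089 0.153]
offcut 0.68 [262.  94.  95.  32.] [0.604 0.089 0.144]
foot 0.4 [268.  67.   2.   6.] [0.639 0.086 0.121]
bed 3075 ((0.6379100680351257, 0.0868230015039444), (0.16798853874206543, 0.1189289465546608), 11.698012351989746)
org 166 hinge frame pct5/50/95 [[-0.177, 0.014, -0.062], [-0.141, 0.016, 0.134], [-0.107, 0.029, 0.144]]
dark 29195 hinge frame pct5/50/95 [[-0.173, -0.048, 0.327], [-0.155, 0.015, 0.383], [-0.147, 0.085, 0.396]]
2316
-0.16 104 y [-0.0102  0.0017  0.0129] z [0.1401 0.143  0.1468]
-0.15 249 y [-0.0098  0.0057  0.023 ] z [0.137  0.1502 0.1535]
-0.14 328 y [-0.011   0.0067  0.0239] z [0.1394 0.1465 0.1496]
-0.13 349 y [-0.0105  0.0065  0.024 ] z [0.1297 0.1375 0.1442]
-0.12 316 y [-0.0108  0.0064  0.0242] z [0.12   0.127  0.1336]
-0.11 295 y [-0.0106  0.006   0.0231] z [0.1109 0.1185 0.1249]
-0.1 211 y [-0.012   0.0023  0.0149] z [0.0991 0.1098 0.114 ]
-0.09 186 y [-0.0119  0.001   0.015 ] z [0.0841 0.1024 0.1047]
-0.08 147 y [-0.0096  0.0002  0.011 ] z [0.074  0.0833 0.0891]
-0.07 131 y [-0.0089  0.0001  0.011 ] z [0.0652 0.0731 0.0798]
```

View pics/w2.png

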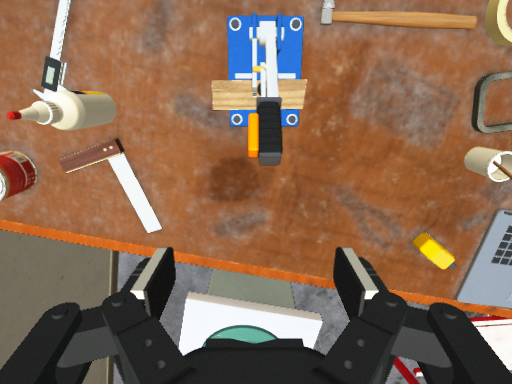

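Hinge is at about (0.686, 0.096, 0.062), yaw 11.6°, and lever rise is about 0.765. That puts the grip centre at about (0.5625, 0.072, 0.183), so I'll descend to straddle it.

>>> carry_out(series="0.02 -0.004 -0.02 0; 0.023 -0.004 -0.03 0; 0 0 -0.03 0; 0 0 -0.03 0; 0 0 -0.03 0; 0 0 -0.02 0; 0 0 -0.02 0; 0 0 0 0; 0 0 0 0", jaw=1, grip_force=25)

```text
time: 5.4
tool_pos: [0.564, 0.0718, 0.1768]
tcp_rot: [3.125, 0.319, 0.002]
wrist_force: [-0.3, 0.5, -0.5]
width: 0.998
grip_force: 0.0
```

```bash
python3 look.py w3
```

```text
[0.646 0.09  0.332] [0.5642 0.0718 0.1772]
lever_grip 0.59 [246. 166.  68. 286.] [0.601 0.086 0.148]
button_face 0.69 [231. 196.  37. 194.] [0.525 0.093 0.001]
offcut 0.79 [246. 135. 150.  46.] [0.618 0.089 0.132]
foot 0.69 [250. 123.  17.  45.] [0.626 0.088 0.123]
bed 6718 ((0.6367064118385315, 0.08687809109687805), (0.16783134639263153, 0.11954712122678757), 11.581995010375977)
org 194 hinge frame pct5/50/95 [[-0.207, 0.014, -0.062], [-0.127, 0.015, 0.127], [-0.104, 0.054, 0.144]]
dark 32643 hinge frame pct5/50/95 [[-0.133, -0.064, 0.122], [-0.113, 0.001, 0.202], [-0.106, 0.068, 0.217]]
```

View pics/w3.png

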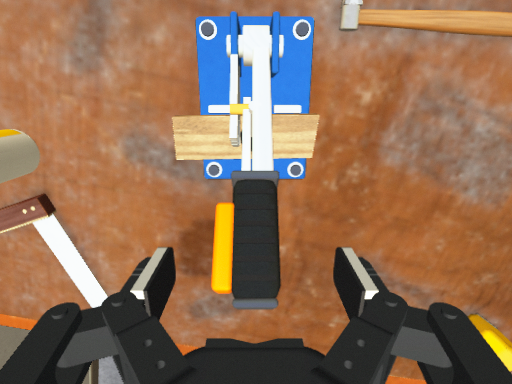

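The picture shows the grip and button (columns 213–280) between the open fingers (165 and 345), roughly centred. Now I'll close.

>>> carry_out(series="0 0 0 0; 0 0 0 0; 0 0 0 0; 0 0 0 0; 0 0 0 0; 0 0 0 0; 0 0 0 0; 0 0 0 0", jaw=-1, grip_force=30)

```text
time: 6.65
tool_pos: [0.5623, 0.0713, 0.176]
tcp_rot: [3.125, 0.319, -0.003]
wrist_force: [-4.9, -2.5, 5.2]
width: 0.323
grip_force: 32.0
```

```bash
python3 look.py w4; python3 - <<'E'
import numpy as np
a=np.radians(11.6);r0=.765;n=12
p=[np.array([-.175*np.cos(r)*np.cos(a),-.175*np.cos(r)*np.sin(a),.175*np.sin(r)]) for r in np.linspace(r0,.06,n+1)]
print(np.diff(p,axis=0).round(4))
E
```

```text
[0.645 0.089 0.331] [0.5624 0.0713 0.176 ]
lever_grip 0.61 [254. 163.  54. 286.] [0.603 0.08  0.153]
button_face 0.66 [240. 198.  20. 186.] [0.586 0.085 0.173]
offcut 0.94 [244. 133. 144.  50.] [0.612 0.091 0.089]
foot 0.6 [249. 124.  17.  48.] [0.621 0.088 0.084]
bed 6955 ((0.6371252536773682, 0.08702114969491959), (0.16753441095352173, 0.11924690753221512), 11.634430885314941)
org 113 hinge frame pct5/50/95 [[-0.209, 0.014, -0.063], [-0.132, 0.015, 0.125], [-0.105, 0.037, 0.146]]
dark 33357 hinge frame pct5/50/95 [[-0.134, -0.049, 0.119], [-0.115, 0.002, 0.198], [-0.106, 0.054, 0.216]]
[[-0.0068 -0.0014 -0.0076]
 [-0.0063 -0.0013 -0.008 ]
 [-0.0058 -0.0012 -0.0084]
 [-0.0053 -0.0011 -0.0087]
 [-0.0048 -0.001  -0.009 ]
 [-0.0043 -0.0009 -0.0093]
 [-0.0038 -0.0008 -0.0095]
 [-0.0032 -0.0007 -0.0097]
 [-0.0026 -0.0005 -0.0099]
 [-0.0021 -0.0004 -0.0101]
 [-0.0015 -0.0003 -0.0102]
 [-0.0009 -0.0002 -0.0102]]
```

View pics/w4.png

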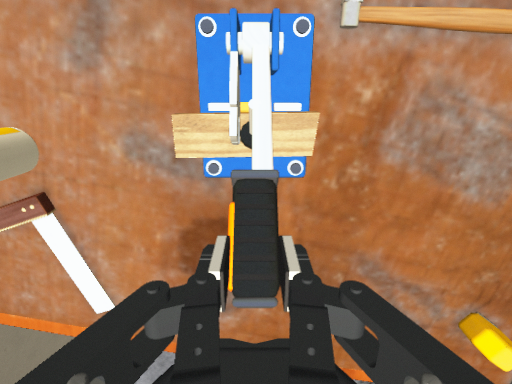

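The button is squeezed (jaw opening about 28 mm) and the pads sit on the grip beside it. I'll swing the first half now.

>>> carry_out(series="-0.007 -0.0014 -0.0076 0; -0.0063 -0.0013 -0.008 0; -0.0058 -0.0012 -0.0084 0; -0.0053 -0.0011 -0.0087 0; -0.0048 -0.001 -0.009 0; -0.0043 -0.0009 -0.0093 0; 0 0 0 0")

```text
time: 7.78
tool_pos: [0.5273, 0.0641, 0.1231]
tcp_rot: [3.125, 0.319, -0.008]
wrist_force: [-5.7, -2.3, -0.6]
width: 0.319
grip_force: 31.9
```

>>> carry_out(series="-0.0038 -0.0008 -0.0095 0; -0.0032 -0.0007 -0.0097 0; -0.0026 -0.0005 -0.0099 0; -0.002 -0.0004 -0.01 0; -0.0015 -0.0003 -0.01 0; -0.001 -0.0002 -0.01 0; 0 0 0 0; 0 0 0 0")

```text
time: 8.78
tool_pos: [0.5131, 0.0612, 0.0651]
tcp_rot: [3.125, 0.319, -0.008]
wrist_force: [-8.1, -3.4, 6.7]
width: 0.323
grip_force: 33.9
```

```bash
cat > lev.py <<'E'
from h import *
# lever angle by fitting grip/lever top surface in hinge frame
p,d,K,D,T=cam("wrist");W=cloud(d,K,D,T)
a=np.radians(11.6);hg=np.array([.686,.0963,.062]);A=np.array([[np.cos(a),np.sin(a),0],[-np.sin(a),np.cos(a),0],[0,0,1]])
C=(W-hg)@A.T
m=(C[...,0]<-.08)&(C[...,0]>-.215)&(C[...,2]>-.02)&(C[...,2]<.1)&(abs(C[...,1])<.008)
P=C[m]
for lo in np.arange(-.21,-.08,.01):
    q=P[(P[:,0]>lo)&(P[:,0]<lo+.01)]
    if len(q)>10: print(round(lo+.005,3),len(q),np.median(q[:,2]).round(4))
cv2.imwrite("pics/lev.png",p);s=bot.read_state();print(s["tool_pos"],s["wrist_force"])
E
python3 lev.py
```

```text
-0.205 286 0.0273
-0.195 409 0.029
-0.185 465 0.0284
-0.175 506 0.0276
-0.165 2111 0.0934
-0.155 569 0.026
-0.145 580 0.0252
-0.135 659 0.0243
-0.125 534 0.0194
-0.115 423 0.0185
-0.105 445 0.0177
-0.095 476 0.0169
-0.085 575 0.0159
[0.51315692 0.06118928 0.0650631 ] [-6.90510696 -3.84418397  4.96603559]
```

The grip's top slope is about 0.08 rad, so the lever is at its end stop. I'll press slightly more and release.

>>> carry_out(series="0 0 -0.002 0; 0 0 0 0; 0 0 0 0")

```text
time: 9.2
tool_pos: [0.5132, 0.0612, 0.0648]
tcp_rot: [3.125, 0.319, -0.009]
wrist_force: [-11.7, -4.0, 17.0]
width: 0.319
grip_force: 34.0
```

>>> carry_out(series="0 0 0 0; 0 0 0 0; 0 0 0 0; 0 0 0 0; 0 0 0 0; 0 0 0 0; 0 0 0 0; 0 0 0 0", jaw=1)

```text
time: 10.2
tool_pos: [0.5156, 0.0619, 0.0637]
tcp_rot: [-3.125, -0.319, -0.0]
wrist_force: [-0.6, 0.0, -0.5]
width: 0.999
grip_force: 0.0
```

>>> carry_out(series="0 0 0.01 0; 0 0 0.02 0; 0 0 0.03 0; 0 0 0.04 0; 0 0 0.04 0; 0 0 0.04 0; 0 0 0 0; 0 0 0 0")

```text
time: 11.2
tool_pos: [0.5153, 0.0619, 0.2437]
tcp_rot: [-3.125, -0.319, -0.0]
wrist_force: [-0.6, -0.7, -0.5]
width: 0.995
grip_force: 0.0
```

```bash
python3 lev.py
```

```text
-0.205 78 0.0322
-0.195 116 0.0338
-0.185 132 0.0329
-0.175 135 0.0319
-0.165 135 0.0308
-0.155 132 0.0299
-0.145 134 0.0288
-0.135 136 0.0276
-0.125 146 0.0221
-0.115 134 0.0207
-0.105 131 0.0199
-0.095 135 0.0186
-0.085 144 0.0178
[0.51479177 0.0618161  0.24268143] [ 0.29848569 -0.33829228 -0.19394684]
```

View pics/lev.png

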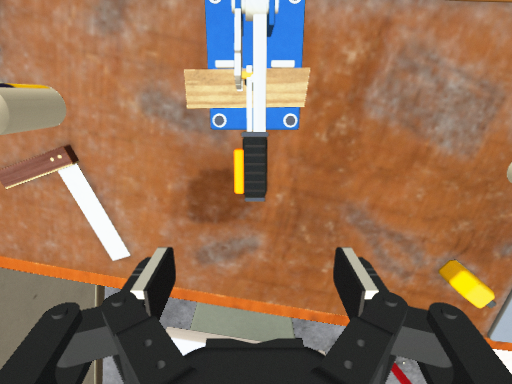

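The lever held at a rise of about 0.10 rad (joint about 0.84), so it is locked. The button is out again (columns 234–244), the wood hasn't moved (247,88) and the gripper is clear. I'll hand in.

```bash
python3 -c "
from workcell import bot
print(bot.finish_job())"
```

```text
the job is handed in; nothing more can be done
None
```

The job is handed in: the lever is locked down on the wood at about 0.84 rad, the button is out again, and the wood and the three bystanders were left alone; the judge returned no verdict, and the foot's force was not measured.

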